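# Cover the pan, then hold up the fullest tin

### The arm

A 6-joint arm with a two-finger parallel gripper is mounted at the origin on the work surface. World frame = base frame: x ahead of the robot, y to its left, z up, the work surface at z = 0. Lengths are in m, angles in rad, forces in N, time in s.
With the tool pointing down it reaches from about 0.375 to 0.975 m from the base axis. Payload 3.8 kg.
Tool frame: the origin (TCP) lies at the very end of the fingers, on their centre line; the grasp point (between the pads) lies bot.hold_point_z behind it (bot.hold_point_z is the distance from the TCP to the grasp point, in m); z points along the fingers, y is the line along which they close (so a half turn about z gives the same grasp; the last joint's range is limited). The gripper opens to 85 mm and grips with 20 to 120 N. Pads are 22 mm wide; open, the fingers measure 114 mm over their backs; the gripper's body (76 mm by 85 mm) begins 54 mm behind the grasp point. The pads swing forward as they close: fully open they stand 13 mm farther back than shut.
Start: joints at [1.28, 0.264, 1.604, -0, 1.274, -0.037], TCP at [0.169, 0.653, 0.231] pointing down, gripper open.
Joint ranges: [-2.63, 2.63], [-0.94, 2.18], [0.31, 2.57], [-1.31, 4.45], [0, 2.66], [-2.55, 2.55]. Speed limits (rad/s): [2.57, 2.57, 3.14, 3.14, 3.14, 3.14].

### API

Orientations are given as a rotation vector (axis times angle).
In Python, from workcell import bot gives the robot as it stands.
- The arm moves only by the shell command python3 jog.py 'ROWS' [OPENING] [FORCE]. ROWS is a JSON list of rows, 1 to 5 of them, each an object with the fields xyz (a list: dx, dy, dz in m), rz (a turn about the tool's z in rad); a field left out counts as zero; each row shifts and turns the commanded pose from where the row before left it, along the tool's axes as they then stand; what a row does not reach is not made up. A row lasts 1/8 s, in which the tool goes at most 0.0625 m and 0.188 rad, less where a joint would pass 70% of its speed; a pose out of reach is approached as far as the arm can. OPENING is the opening from 0.0 (shut) to 1.0 (fully open), set as the command begins (- or left out keeps the last). The fingers move at their own pace and stop on an object; FORCE is the grip in N (left out, the last holds). Time passes only in rows, so rows that do not move let the fingers close. It prints the time, the measured TCP pose, the force, the opening and the grip force at its end. Input that does not fit is refused with a message, and nothing moves.
- bot.read_state(): the state, without advancing time (a new reading comes with each control period).
- bot.read_camera(name): name is "scene" or "top"; returns the picture (420x560x3 uint8, red, green, blue); there is no depth.
- bot.camera_info(name): a dict with "intrinsics" (3x3 intrinsics, pixels), "extrinsics" (4x4, takes a point from camera to world coordinates). Camera axes: x right, y down, z forward; pixel columns grow to the right and rows downward; lengths in m; the calibration is good to about 2 mm. A picture is of the moment at which its call begins. camera_info takes no time and is no camera call.
- bot.finish_job(): hands the job in; it is judged then, once.
The state is a dict: "time": time; "q": joint angles; "joint_vel": joint speeds; "joint_torque": joint torques, N m; "tool_pos": TCP position; "tcp_rot": TCP orientation; "wrist_force": force on the tool from outside, world axes, zero at the start; "torque": the same for the moment, N m; "width": opening from 0.0 (shut) to 1.0 (fully open); "grip_force": force on a finger pad.
Only numpy, scipy, OpenCV 4.12 (cv2) and the standard library are available. Lean on these libraries where they do the work, as an engineer would, in place of code of your own. Each camera call takes 0.05 s, during which the arm holds its last target. There are 200 camera calls.

### The job

We are heating water for soup: put the loose lid squarely onto the saucepan on the hob so that it sits fully seated and level, and let go of it. Only then find out by feel which of the three identical closed tins of stock blocks is the heaviest, setting any lighter one that you lift back upright where it stood, and finish while still holding the heaviest tin upright and still in the gripper, about 15 cm above the worktop and touching nothing else. The lid stays on, the pan stays where it is, and the mug, mill and soap bottle are left alone.

Things in the scene. Friction and masses are not known exactly. Their poses are not given: they have to be found in the camera images.
- lid: Loose pan lid, at first lying right way up on the black worktop. Pale grey metal disc 152 mm diameter, 5 mm thick; under it a round step 120 mm diameter, 6 mm deep; on top a red upright knob, 22 mm diameter, 28 mm tall, to grip. Origin: centre of the step's underside; disc z 6 to 11 mm, knob z 11 to 39 mm. About 0.25 kg.
- pan: Open steel saucepan, loose on the 5 mm thick black glass hob. Outside diameter 140 mm, wall 4 mm, rim 85 mm above its underside; black handle along its own -x, out to 225 mm, top 74 mm high. Origin: centre of its underside. Lid seated: disc on the rim, step inside the mouth, lid origin 79 mm above pan origin. About 0.9 kg.
- tin_a: One of the three tins standing on the worktop. Closed, green, pale wooden top, 60 mm diameter throughout, 110 mm tall; origin: centre of its underside, z up. A solid block lies hidden inside. The three look alike; which is heaviest changes from start to start and must be felt: 0.15 to 0.65 kg, the heaviest at least 0.15 kg more than the others.
- tin_b: One of the three tins standing on the worktop. Closed, green, pale wooden top, 60 mm diameter throughout, 110 mm tall; origin: centre of its underside, z up. A solid block lies hidden inside. The three look alike; which is heaviest changes from start to start and must be felt: 0.15 to 0.65 kg, the heaviest at least 0.15 kg more than the others.
- tin_c: One of the three tins standing on the worktop. Closed, green, pale wooden top, 60 mm diameter throughout, 110 mm tall; origin: centre of its underside, z up. A solid block lies hidden inside. The three look alike; which is heaviest changes from start to start and must be felt: 0.15 to 0.65 kg, the heaviest at least 0.15 kg more than the others.
- mug: Blue mug, 80 mm across, 90 mm tall, origin at the centre of its underside. Bystander.
- mill: Dark wooden pepper mill, 52 mm across, 115 mm tall, origin at the centre of its underside. Bystander.
- soap: Green soap bottle, 60 mm across, 200 mm tall, origin at the centre of its underside. Bystander.

How it is judged:
By the outcome, as a careful person would: the job done as asked, in the order asked, and still so for the second after the job is handed in, while the arm keeps its last pose, push and grip.
It also fails if it takes over 72 s, if anything falls off the work surface, if the arm or the gripper's body presses on something with over 40 N, if the wrist force passes 120 N, or if a joint passes its speed limit or range.

## Working session

There is one attempt and no reset: what is moved stays moved. The work goes in short steps, Python scripts to look and compute and a shell command to move; the robot and the scene stay as the last step left them, time stands still between calls to the robot, and variables do not carry over. Pictures are saved under pics/ and viewed, at most 10 in all, crops included, and the job is handed in when it is done.

```bash
ls; mkdir -p pics; python3 - <<'E'
from workcell import bot
import cv2,numpy as np
for n in("scene","top"):
    im=bot.read_camera(n); cv2.imwrite(f"pics/{n}0.png",im[:,:,::-1]); i=bot.camera_info(n); print(n,np.round(i["intrinsics"],1).tolist(),np.round(i["extrinsics"],3).tolist())
s=bot.read_state(); print(s, bot.hold_point_z)
E
```

```text
jog.py
pics
workcell.py
scene [[407.2, 0.0, 283.3], [0.0, 407.2, 207.3], [0.0, 0.0, 1.0]] [[-0.464, 0.557, -0.689, 1.279], [0.886, 0.297, -0.357, 0.486], [0.006, -0.775, -0.631, 0.695], [0.0, 0.0, 0.0, 1.0]]
top [[529.4, 0.0, 274.5], [0.0, 529.4, 215.1], [0.0, 0.0, 1.0]] [[0.004, -0.993, 0.114, 0.4], [-1.0, -0.004, 0.004, 0.128], [-0.004, -0.114, -0.993, 1.531], [0.0, 0.0, 0.0, 1.0]]
{'time': 0.1, 'q': array([ 1.28009581e+00,  2.64683793e-01,  1.60525550e+00,  5.24122062e-06,
        1.27372549e+00, -3.69218768e-02]), 'joint_vel': array([-0.00143378, -0.00119054, -0.00450246,  0.00054949, -0.00086345,
       -0.00162499]), 'joint_torque': array([ 4.43569825e-04, -5.16698134e+01, -3.68592095e+01, -7.35664457e-05,
        6.23099899e-03, -5.71197489e-06]), 'tool_pos': array([0.16928796, 0.65272733, 0.23007276]), 'tcp_rot': array([-0.39752449, -3.11599329,  0.00320968]), 'wrist_force': array([ 0.38990879, -0.51584385, -0.72003346]), 'torque': array([-0.0289713 , -0.02826153,  0.01203311]), 'grip_force': 0.0, 'width': 0.9948381160725783} 0.0187
```

View pics/scene0.png

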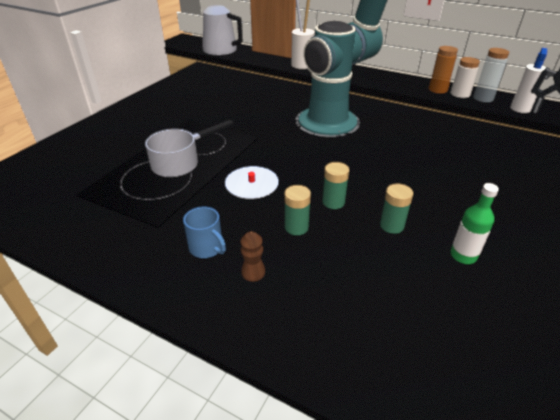

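View pics/top0.png

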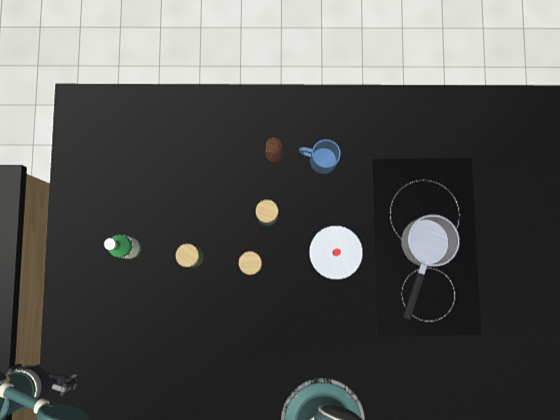

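The scene view shows the pan at (172,152), the lid at (251,182) and the tins at (297,210), (335,186) and (397,208). In the top view the knob is at (337,252), the pan rim at about (430,241), and the tin tops at (267,211), (250,263) and (188,255). I'll enlarge both views to plan the masks.

```bash
python3 - <<'E'
import cv2,numpy as np
s=cv2.imread("pics/scene0.png");t=cv2.imread("pics/top0.png")
r=lambda i,x,y,w,h,W,H:cv2.resize(i[y:y+h,x:x+w],(W,H),interpolation=cv2.INTER_NEAREST)
a=np.hstack([r(s,140,115,80,60,400,300),r(t,390,205,80,60,400,300)])
b=np.hstack([r(s,220,150,200,100,400,200),r(t,170,190,200,100,400,200)])
cv2.imwrite("pics/c1.png",np.vstack([a,b]))
E
```

```text
(no output)
```

View pics/c1.png

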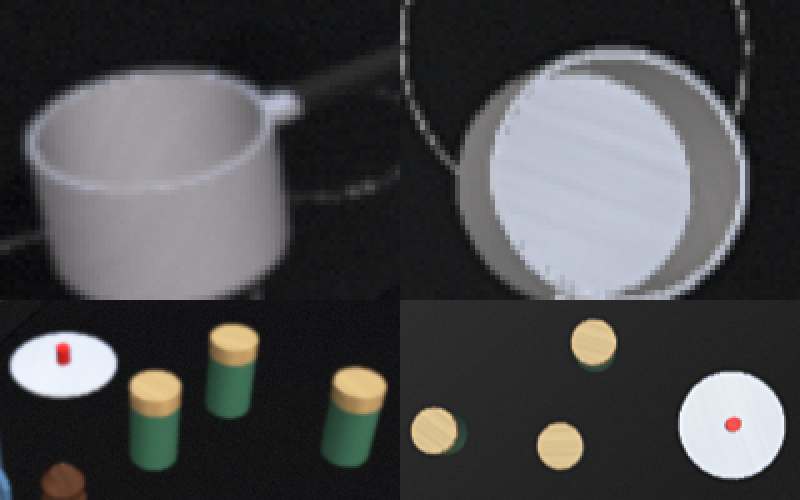

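Upper crops (5x): the pan's rim shows as a bright thin ring in both views. In scene it spans about x 145–195, y 128–153, and in top about x 408–459, y 214–265. Lower crops: lid disc, red knob, and tin tops brighter than their sides. I'll fit circles on planes in both views and take the height where the two agree.

```bash
cat > h.py <<'E'
import cv2,numpy as np
from scipy.optimize import least_squares,minimize_scalar
from workcell import bot
def ray(n,uv,z):
    i=bot.camera_info(n);E=np.array(i["extrinsics"])
    d=np.c_[np.asarray(uv,float),np.ones(len(uv))]@np.linalg.inv(i["intrinsics"]).T@E[:3,:3].T
    return (E[:3,3]+d*((z-E[2,3])/d[:,2])[:,None])[:,:2]
def circ(p):
    f=least_squares(lambda c:np.hypot(*(p-c[:2]).T)-c[2],[*p.mean(0),.05],loss="soft_l1",f_scale=.001)
    return f.x
def two(ps,pt,zr):
    g=lambda z:(circ(ray("scene",ps,z)),circ(ray("top",pt,z)))
    f=lambda z:np.hypot(*(np.subtract(*g(z))[:2]))
    o=minimize_scalar(f,bounds=zr,method="bounded",options=dict(xatol=2e-4))
    a,b=g(o.x);return o.x,o.fun,a,b
def bl(m,amin=20):
    cs,_=cv2.findContours(m.astype(np.uint8),cv2.RETR_EXTERNAL,cv2.CHAIN_APPROX_NONE)
    return [c[:,0] for c in cs if cv2.contourArea(c)>=amin]
E
python3 - <<'E'
from h import *
s=cv2.imread("pics/scene0.png");t=cv2.imread("pics/top0.png")
np.set_printoptions(precision=4,suppress=True)
V=lambda i:i.max(2).astype(int)
def wood(i):
    h=cv2.cvtColor(i,cv2.COLOR_BGR2HSV);return (h[...,0]>12)&(h[...,0]<28)&(h[...,1]>60)&(h[...,2]>80)
ws=wood(s);ws[:150]=0;ws[260:]=0;ws[:,:275]=0;ws[:,430:]=0
v=V(s)[ws].astype(np.uint8);th,_=cv2.threshold(v,0,255,cv2.THRESH_OTSU);print("otsu",th)
cs=sorted(bl(ws&(V(s)>th)),key=lambda c:c[:,0].mean())
wt=wood(t);wt[:190]=0;wt[290:]=0;wt[:,:165]=0;wt[:,290:]=0
ct=bl(wt);ct=sorted(ct,key=lambda c:-c[:,0].mean())
print([c.mean(0) for c in cs],[c.mean(0) for c in ct])
# scene order 297,335,397 <-> top (267,211),(250,263),(188,255)
for n,a,b in zip("abc",cs,ct): print(n,*two(a,b,(.03,.2)))
# lid
W=lambda i:(i.min(2)>170)
ms=W(s);ms[:,:220]=0;ms[:,285:]=0;ms[:160]=0;ms[205:]=0
mt=W(t);mt[:,:300]=0;mt[:,370:]=0;mt[:215]=0;mt[290:]=0
print("lid",*two(max(bl(ms),key=len),max(bl(mt),key=len),(-.01,.06)))
R=lambda i:(i[...,2]>130)&(i[...,1]<110)&(i[...,0]<110)
for n,i,x0,x1,y0,y1 in(("scene",s,235,268,165,195),("top",t,325,350,240,265)):
    m=R(i);k=np.zeros_like(m);k[y0:y1,x0:x1]=m[y0:y1,x0:x1];ys,xs=np.nonzero(k);c=[xs.mean(),ys.mean()];print("knob",n,c,len(xs),[ray(n,[c],z)[0] for z in(.025,.035,.039)])
print(V(t)[236,400:466]);print(V(s)[120:160,165]);print(V(s)[143,140:205])
E
```

```text
otsu 176.0
[array([297.8636, 195.4394]), array([337.4   , 171.2167]), array([400.1045, 193.6418])] [array([266.4688, 210.5625]), array([249.5   , 262.5156]), array([186.5909, 254.9394])]
a 0.10477959222053919 0.004574699632616042 [0.5748 0.1601 0.0334] [0.5766 0.1559 0.031 ]
b 0.1042456026528098 0.0051801866668895104 [0.4344 0.2054 0.0347] [0.4361 0.2005 0.0308]
c 0.10712066277299633 0.005220156606173717 [0.4544 0.3745 0.0311] [0.4557 0.3695 0.0311]
lid 0.009379603252849266 0.0030426869673851817 [ 0.4684 -0.0383  0.0748] [ 0.4699 -0.041   0.0744]
knob scene [np.float64(251.22), np.float64(176.74)] 50 [array([ 0.4679, -0.0388]), array([ 0.48 , -0.031]), array([ 0.4849, -0.0279])]
knob top [np.float64(336.1388888888889), np.float64(251.61111111111111)] 36 [array([ 0.4699, -0.0412]), array([ 0.4695, -0.0401]), array([ 0.4693, -0.0396])]
[ 35  34 110 123 121 120 118 122 193 209 207 207 208 208 209 208 207 207
 208 207 206 207 206 207 207 208 210 209 211 210 210 208 207 206 205 204
 206 208 209 210 212 212 213 214 214 218 215 134 116 118 119 121 120 120
 119 117 120 168 172  65  16  17  21  23  25  23]
[ 22  20  21  22  25  23  20  23  40  88 139 160 164 163 160 161 161 160
 161 161 162 163 162 162 162 161 160 161 162 160 161 163 170 170 157 153
 153 153 153 152]
[ 22  24  19  24  58 123 165 131 113 118 122 130 134 138 141 145 148 151
 154 157 158 159 160 159 160 162 162 161 162 163 163 163 163 162 160 158
 157 155 152 150 148 147 144 141 138 134 130 128 123 127 141 157 155 128
  99  59  29  19  21  20  20  18  21  21  23]
```

Tins come out about 105 mm tall (spec 110) and the lid disc top at about 9 mm (spec 11), with radii as expected. Next, the pan rim.

```bash
cat > pan.py <<'E'
from h import *
def panpts(s,t):
    V=lambda i:i.max(2).astype(int)
    # scene: far edge of rim: first pan pixel down each column
    ps=[]
    for u in range(147,186):
        col=V(s)[115:150,u];k=int(np.argmax(col>90))
        if k: ps.append([u,115+k-(col[k]-90)/max(col[k]-col[k-1],1)])
    # near rim: bright line on the body, local maximum of row-smoothed brightness
    for u in range(152,188):
        col=V(s)[146:158,u];d=2*col[1:-1]-col[:-2]-col[2:]
        g=col[:-2]-col[2:];k=int(np.argmax(g)); ps.append([u,146+1+k])
    # top: outer right edge of rim per row, upper/right part
    pt=[]
    for v in range(218,259):
        row=V(t)[v,440:466];k=np.nonzero(row>100)[0].max();pt.append([440+k+(row[k]-100)/max(row[k]-row[k+1],1),v])
    for u in range(425,448):
        col=V(t)[206:240,u];k=int(np.argmax(col>100));pt.append([u,206+k-(col[k]-100)/max(col[k]-col[k-1],1)])
    return np.array(ps),np.array(pt)
E
python3 - <<'E'
from pan import *
np.set_printoptions(precision=4,suppress=True)
s=cv2.imread("pics/scene0.png");t=cv2.imread("pics/top0.png")
ps,pt=panpts(s,t)
print(two(ps,pt,(.04,.14)))
for z in(.085,.09): print(z,circ(ray("scene",ps,z)),circ(ray("top",pt,z)))
# lid disc in each view at z=.011
# handle direction
ys,xs=np.nonzero((t[270:320,400:425].max(2)>0)&(t[270:320,400:425].max(2)<14)); print(len(xs))
q=bot.read_state();from scipy.spatial.transform import Rotation as R
print(R.from_rotvec(q["tcp_rot"]).as_matrix())
E
```

```text
(np.float64(0.09004655613431242), np.float64(0.0027015918866220684), array([ 0.499 , -0.2963,  0.0735]), array([ 0.5005, -0.2985,  0.0704]))
0.085 [ 0.4925 -0.3029  0.0741] [ 0.5009 -0.3     0.0706]
0.09 [ 0.4989 -0.2964  0.0735] [ 0.5005 -0.2985  0.0704]
0
[[-0.968   0.2511 -0.0006]
 [ 0.2511  0.968  -0.002 ]
 [ 0.0001 -0.0021 -1.    ]]
```

Pan rim is at z 0.090 (spec 0.085 + 0.005), centre (0.500,-0.2975). The lid-to-pan offset is the same in both views: (0.0305,-0.258). I'll align the tool with the world axes and go above the lid.

```bash
python3 jog.py '[{"rz":-0.127},{"rz":-0.127},{"xyz":[-0.025,-0.0565,0]},{"xyz":[-0.025,-0.0565,0]},{"xyz":[-0.025,-0.0565,0]}]' 0.6
python3 jog.py '[{"xyz":[-0.025,-0.0565,0]},{"xyz":[-0.025,-0.0565,0]},{"xyz":[-0.025,-0.0565,0]},{"xyz":[-0.025,-0.0565,0]},{"xyz":[-0.025,-0.0565,0]}]'
python3 jog.py '[{"xyz":[-0.025,-0.0565,0]},{"xyz":[-0.025,-0.0565,0]},{"xyz":[-0.025,-0.0565,0]},{"xyz":[-0.025,-0.0565,0]},{}]'
```

```text
time: 0.72
tool_pos: [0.2448, 0.482, 0.2305]
tcp_rot: [0.002, -3.141, 0.002]
wrist_force: [1.0, 0.3, 1.2]
width: 0.599
grip_force: 0.0
time: 1.35
tool_pos: [0.3697, 0.1995, 0.2311]
tcp_rot: [-0.001, 3.141, 0.0]
wrist_force: [0.9, 0.2, -0.2]
width: 0.6
grip_force: 0.0
time: 1.98
tool_pos: [0.4704, -0.0283, 0.231]
tcp_rot: [-0.01, -3.141, 0.001]
wrist_force: [-0.4, 1.1, -0.8]
width: 0.601
grip_force: 0.0
```

```bash
python3 jog.py '[{"xyz":[0.001,-0.012,0.04]},{"xyz":[0,0,0.05]},{"xyz":[0,0,0.05]},{"xyz":[0,0,0.04]},{}]'
python3 jog.py '[{"xyz":[0,0,0.02]},{"xyz":[0,0,0.016]},{}]'
python3 jog.py '[{},{},{},{}]' 0.0 50
```

```text
time: 2.6
tool_pos: [0.4642, -0.035, 0.0478]
tcp_rot: [0.002, -3.132, -0.002]
wrist_force: [-0.7, 0.1, 0.5]
width: 0.603
grip_force: 0.0
time: 2.98
tool_pos: [0.4681, -0.0361, 0.0152]
tcp_rot: [0.001, -3.14, -0.0]
wrist_force: [-0.1, -0.3, 0.3]
width: 0.601
grip_force: 0.0
time: 3.48
tool_pos: [0.4697, -0.0368, 0.0166]
tcp_rot: [-0.0, 3.14, -0.001]
wrist_force: [-1.2, 0.3, 5.9]
width: 0.238
grip_force: 49.1
```

```bash
python3 - <<'E'
from h import *
a=[bot.read_camera(n)[:,:,::-1] for n in("scene","top")]
cv2.imwrite("pics/s1.png",a[0]);cv2.imwrite("pics/t1.png",a[1])
cv2.imwrite("pics/c2.png",np.hstack([cv2.resize(a[0][120:220,190:320],(390,300)),cv2.resize(a[1][200:300,270:400],(390,300))]))
E
```

```text
(no output)
```

View pics/c2.png

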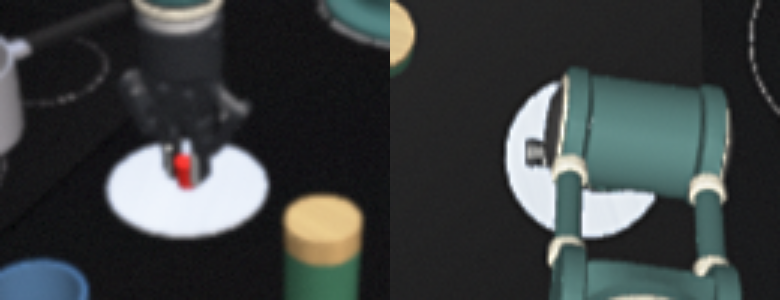

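The gripper holds the red knob in both crops and the lid is still flat. Lifting and moving above the pan.

```bash
python3 jog.py '[{"xyz":[0,0,-0.01]},{"xyz":[0,0,-0.03]},{"xyz":[0,0,-0.04]},{"xyz":[0,0,-0.04]},{"xyz":[0,0,-0.03]}]'
python3 jog.py '[{"xyz":[-0.006,-0.04,0]},{"xyz":[-0.006,-0.05,0]},{"xyz":[-0.006,-0.05,0]},{"xyz":[-0.006,-0.05,0]},{"xyz":[-0.0065,-0.05,0]}]'
python3 jog.py '[{"xyz":[0,-0.018,0]},{},{},{}]'
python3 - <<'E'
from h import *
np.set_printoptions(precision=4,suppress=True)
a=[bot.read_camera(n)[:,:,::-1] for n in("scene","top")]
cv2.imwrite("pics/s2.png",a[0]);cv2.imwrite("pics/t2.png",a[1])
s0=bot.read_state();print(s0["tool_pos"],s0["tcp_rot"],s0["wrist_force"],s0["width"])
cv2.imwrite("pics/c3.png",np.hstack([cv2.resize(a[0][80:200,100:256],(390,300)),cv2.resize(a[1][180:300,350:506],(390,300))]))
E
```

```text
time: 4.2
tool_pos: [0.4686, -0.0365, 0.1672]
tcp_rot: [-0.0, 3.14, -0.0]
wrist_force: [0.7, 0.2, -3.0]
width: 0.236
grip_force: 49.1
time: 4.82
tool_pos: [0.4986, -0.2778, 0.1651]
tcp_rot: [-0.0, -3.141, -0.001]
wrist_force: [0.3, 0.2, -2.8]
width: 0.234
grip_force: 49.3
time: 5.32
tool_pos: [0.499, -0.2931, 0.1651]
tcp_rot: [0.003, -3.141, -0.001]
wrist_force: [-0.0, -0.2, -2.9]
width: 0.235
grip_force: 49.5
[ 0.4992 -0.2934  0.1654] [ 0.0025 -3.1415 -0.0003] [ 0.2615  0.1563 -2.3792] 0.2327859798950448
```

View pics/c3.png

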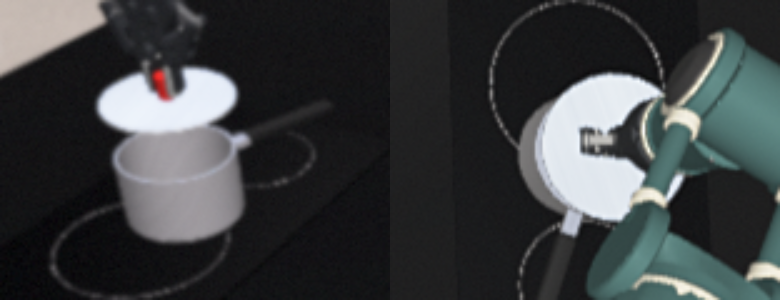

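The lid hangs level above the pan (scene lid about (167,121), pan rim below it). I'll fit the lid disc in both views against the pan rim.

```bash
python3 - <<'E'
from h import *
np.set_printoptions(precision=4,suppress=True)
s=cv2.imread("pics/s2.png");t=cv2.imread("pics/t2.png")
W=lambda i,v:(i.min(2)>v)
ms=W(s,185);k=np.zeros_like(ms);k[100:136,135:200]=ms[100:136,135:200]
cs=cv2.convexHull(max(bl(k),key=len))[:,0]
mt=W(t,185);k2=np.zeros_like(mt);k2[205:272,400:470]=mt[205:272,400:470]
ct=max(bl(k2),key=len)
p=ct[(ct[:,1]<225)|(ct[:,0]<425)]  # free edge, upper and left
print(cs.min(0),cs.max(0),p.min(0),p.max(0),len(p))
for z in(.157,.16,.163): print(z,circ(ray("scene",cs,z)),circ(ray("top",p,z)))
print(two(cs,p,(.1,.2)))
E
```

```text
[140 108] [193 133] [408 210] [458 262] 108
0.157 [ 0.4967 -0.2938  0.0755] [ 0.497  -0.2923  0.0757]
0.16 [ 0.501  -0.2895  0.0751] [ 0.4968 -0.2914  0.0755]
0.163 [ 0.5054 -0.2851  0.0747] [ 0.4966 -0.2905  0.0754]
(np.float64(0.15759668456730197), np.float64(0.0010063328602528472), array([ 0.4975, -0.293 ,  0.0754]), array([ 0.497 , -0.2921,  0.0757]))
```

```bash
python3 jog.py '[{"xyz":[-0.0025,-0.0045,0.02]},{"xyz":[0,0,0.02]},{"xyz":[0,0,0.016]},{},{}]'
python3 - <<'E'
from h import *
np.set_printoptions(precision=4,suppress=True)
a=[bot.read_camera(n)[:,:,::-1] for n in("scene","top")]
cv2.imwrite("pics/s3.png",a[0]);cv2.imwrite("pics/t3.png",a[1])
cv2.imwrite("pics/c4.png",np.hstack([cv2.resize(a[0][100:190,120:237],(390,300)),cv2.resize(a[1][180:300,350:506],(390,300))]))
E
```

```text
time: 6.05
tool_pos: [0.5018, -0.2992, 0.1092]
tcp_rot: [0.0, -3.141, -0.0]
wrist_force: [0.5, 0.1, -1.7]
width: 0.237
grip_force: 49.6
```

View pics/c4.png

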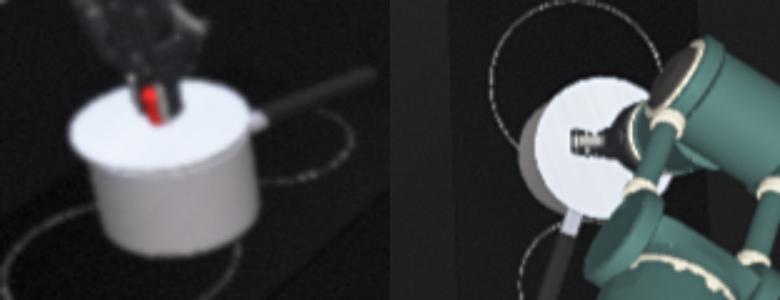

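```bash
python3 - <<'E'
from h import *
np.set_printoptions(precision=4,suppress=True)
s=cv2.imread("pics/s3.png");t=cv2.imread("pics/t3.png")
W=lambda i,v:(i.min(2)>v)
ms=W(s,185);k=np.zeros_like(ms);k[118:155,135:200]=ms[118:155,135:200]
cs=cv2.convexHull(max(bl(k),key=len))[:,0]
mt=W(t,185);k2=np.zeros_like(mt);k2[205:272,400:470]=mt[205:272,400:470]
ct=max(bl(k2),key=len);p=ct[(ct[:,1]<225)|(ct[:,0]<420)]
print(cs.min(0),cs.max(0),p.min(0),p.max(0))
for z in(.101,.1036): print(z,circ(ray("scene",cs,z)),circ(ray("top",p,z)))
print(two(cs,p,(.05,.15)))
E
```

```text
[142 125] [196 150] [408 211] [452 271]
0.101 [ 0.4998 -0.2991  0.0761] [ 0.5027 -0.2998  0.0729]
0.1036 [ 0.5032 -0.2957  0.0758] [ 0.5025 -0.299   0.0727]
(np.float64(0.10210066909310993), np.float64(0.0022766859669299186), array([ 0.5012, -0.2976,  0.076 ]), array([ 0.5026, -0.2995,  0.0728]))
```

The lid is within about 2 mm of the pan axis (the clearance is 6 mm). Lowering it.

```bash
python3 jog.py '[{"xyz":[0.001,0,0.003]},{"xyz":[0,0,0.003]},{}]'; python3 jog.py '[{"xyz":[0,0,0.002]},{}]';python3 jog.py '[{"xyz":[0,0,0.001]},{},{}]'
```

```text
time: 6.52
tool_pos: [0.5004, -0.2989, 0.103]
tcp_rot: [0.0, -3.141, -0.001]
wrist_force: [-0.0, 0.4, -3.3]
width: 0.237
grip_force: 49.6
time: 6.78
tool_pos: [0.5005, -0.299, 0.1011]
tcp_rot: [0.0, -3.141, -0.0]
wrist_force: [-0.4, -0.3, -3.5]
width: 0.238
grip_force: 49.5
time: 7.15
tool_pos: [0.5008, -0.2991, 0.1007]
tcp_rot: [-0.0, 3.141, -0.0]
wrist_force: [-1.3, 1.5, -0.2]
width: 0.237
grip_force: 50.0
```

Contact at exactly the expected seated height (0.1006). Releasing and lifting away.

```bash
python3 jog.py '[{},{},{}]' 0.6
python3 jog.py '[{"xyz":[0,0,-0.02]},{"xyz":[0,0,-0.03]},{"xyz":[0,0,-0.05]},{"xyz":[0,0.04,-0.04]},{"xyz":[0,0.06,0]}]'
python3 jog.py '[{"xyz":[0,0.06,0]},{"xyz":[0,0.06,0]},{"xyz":[0,0.06,0]},{"xyz":[0,0.06,0]},{"xyz":[0,0.06,0]}]' 1.0
python3 - <<'E'
from h import *
np.set_printoptions(precision=4,suppress=True)
a=[bot.read_camera(n)[:,:,::-1] for n in("scene","top")]
cv2.imwrite("pics/s4.png",a[0]);cv2.imwrite("pics/t4.png",a[1])
s,t=a
W=lambda i,v:(i.min(2)>v)
ms=W(s,185);k=np.zeros_like(ms);k[118:157,135:200]=ms[118:157,135:200]
cs=cv2.convexHull(max(bl(k),key=len))[:,0]
mt=W(t,185);k2=np.zeros_like(mt);k2[205:272,400:470]=mt[205:272,400:470]
p=cv2.convexHull(max(bl(k2),key=len))[:,0]
print(two(cs,p,(.05,.15)))
cv2.imwrite("pics/c5.png",np.hstack([cv2.resize(s[100:190,120:237],(390,300)),cv2.resize(t[180:300,350:506],(390,300))]))
E
```

```text
time: 7.52
tool_pos: [0.5009, -0.2992, 0.1005]
tcp_rot: [-0.0, 3.141, -0.001]
wrist_force: [0.2, -0.2, -0.1]
width: 0.603
grip_force: 0.0
time: 8.15
tool_pos: [0.5038, -0.2006, 0.2473]
tcp_rot: [0.004, 3.131, -0.008]
wrist_force: [1.1, 0.6, 0.3]
width: 0.598
grip_force: 0.0
time: 8.78
tool_pos: [0.5008, 0.1029, 0.2424]
tcp_rot: [-0.0, 3.139, 0.001]
wrist_force: [0.8, 0.3, -0.3]
width: 1.0
grip_force: 0.0
(np.float64(0.09302404046172898), np.float64(0.00349508796083742), array([ 0.4986, -0.2984,  0.0766]), array([ 0.5007, -0.3012,  0.0755]))
```

View pics/c5.png

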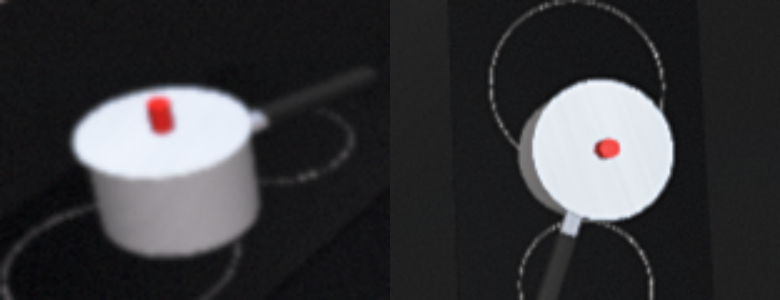

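The lid is seated flat and centred: disc top measured 0.093, centre (0.4996,-0.2998), pan not moved. Now tin a.

```bash
cat > w.py <<'E'
from h import *
F=[];T=[];
for k in range(14):
    bot.read_camera("top");s=bot.read_state();F.append(s["wrist_force"]);T.append(s["joint_torque"][1:3])
print("F",np.round(np.mean(F,0),2),"sd",np.round(np.std(F,0)[2],2),"tau",np.round(np.mean(T,0),2),np.round(s["tool_pos"],4),np.round(s["width"],3),s["time"])
E
python3 jog.py '[{"xyz":[-0.0375,0.0285,0]},{"xyz":[-0.0375,0.0285,0]},{},{}]'
python3 w.py
python3 jog.py '[{"xyz":[0,0,0.045]},{"xyz":[0,0,0.05]},{"xyz":[0,0,0.05]},{"xyz":[0,0,0.04]},{}]'
python3 jog.py '[{},{},{},{},{}]' 0.0 60
```

```text
time: 9.38
tool_pos: [0.5754, 0.1571, 0.2408]
tcp_rot: [-0.0, -3.141, 0.001]
wrist_force: [0.2, -0.2, -0.0]
width: 1.002
grip_force: 0.0
F [-0.02 -0.25 -0.05] sd 0.43 tau [-42.82 -36.69] [0.5755 0.158  0.2403] 1.0 10.075
time: 10.7
tool_pos: [0.5718, 0.1571, 0.0512]
tcp_rot: [0.0, -3.133, 0.003]
wrist_force: [-0.3, 0.0, 1.5]
width: 1.001
grip_force: 0.0
time: 11.32
tool_pos: [0.578, 0.1584, 0.0582]
tcp_rot: [-0.0, 3.136, 0.002]
wrist_force: [-0.3, -0.9, 6.6]
width: 0.704
grip_force: 65.7
```

```bash
python3 jog.py '[{"xyz":[0,0,-0.01]},{"xyz":[0,0,-0.02]},{"xyz":[0,0,-0.02]},{},{}]'; python3 w.py
```

```text
time: 11.95
tool_pos: [0.5755, 0.1579, 0.1055]
tcp_rot: [-0.0, 3.141, 0.0]
wrist_force: [-0.1, -0.7, -2.6]
width: 0.702
grip_force: 65.5
F [-0.21  0.01 -3.26] sd 0.46 tau [-47.42 -34.33] [0.5756 0.158  0.1053] 0.7 12.65
```

Tin a weighs about 3.2 N (0.33 kg). Putting it back, feeling for contact.

```bash
python3 jog.py '[{"xyz":[0,0,0.02]},{"xyz":[0,0,0.016]},{"xyz":[0,0,0.006]},{},{}]'; python3 jog.py '[{"xyz":[0,0,0.002]},{},{}]';python3 jog.py '[{"xyz":[0,0,0.002]},{},{}]'
```

```text
time: 13.28
tool_pos: [0.5761, 0.1581, 0.0636]
tcp_rot: [-0.0, 3.141, 0.0]
wrist_force: [0.5, -0.7, -3.1]
width: 0.701
grip_force: 65.6
time: 13.65
tool_pos: [0.5757, 0.158, 0.0615]
tcp_rot: [-0.0, 3.141, 0.0]
wrist_force: [-0.3, 0.9, -3.9]
width: 0.698
grip_force: 65.6
time: 14.02
tool_pos: [0.5755, 0.1579, 0.0592]
tcp_rot: [0.0, -3.141, 0.0]
wrist_force: [-0.7, 0.3, -2.4]
width: 0.698
grip_force: 65.6
```

```bash
python3 jog.py '[{"xyz":[0,0,0.001]},{},{}]'; python3 jog.py '[{"xyz":[0,0,0.001]},{},{}]'
```

```text
time: 14.4
tool_pos: [0.5757, 0.158, 0.0583]
tcp_rot: [-0.0, 3.141, 0.0]
wrist_force: [0.1, 0.8, -3.0]
width: 0.701
grip_force: 65.6
time: 14.78
tool_pos: [0.5759, 0.158, 0.0583]
tcp_rot: [-0.0, 3.141, 0.0]
wrist_force: [-3.8, -1.1, 5.4]
width: 0.702
grip_force: 66.1
```

```bash
python3 jog.py '[{},{},{},{"xyz":[0,0,-0.02]},{"xyz":[0,0,-0.05]}]' 1.0
python3 jog.py '[{"xyz":[0,0,-0.05]},{"xyz":[0.046,0.015,0]},{"xyz":[0.047,0.015,0]},{"xyz":[0.047,0.015,0]},{}]'
python3 jog.py '[{},{}]'
```

```text
time: 15.4
tool_pos: [0.5733, 0.1574, 0.126]
tcp_rot: [0.0, -3.136, 0.002]
wrist_force: [0.4, -0.1, 1.3]
width: 1.002
grip_force: 0.0
time: 16.02
tool_pos: [0.433, 0.2035, 0.1783]
tcp_rot: [-0.004, 3.141, 0.001]
wrist_force: [0.2, 1.4, -0.6]
width: 1.005
grip_force: 0.0
time: 16.27
tool_pos: [0.437, 0.2029, 0.1781]
tcp_rot: [0.001, 3.14, 0.001]
wrist_force: [0.4, -0.2, -0.3]
width: 1.001
grip_force: 0.0
```

```bash
python3 jog.py '[{"xyz":[0,0,0.04]},{"xyz":[0,0,0.04]},{"xyz":[0,0,0.041]},{},{}]'
python3 jog.py '[{},{},{},{},{}]' 0.0 60
python3 jog.py '[{"xyz":[0,0,-0.01]},{"xyz":[0,0,-0.02]},{"xyz":[0,0,-0.02]},{},{}]'; python3 w.py
```

```text
time: 16.9
tool_pos: [0.437, 0.2031, 0.0574]
tcp_rot: [0.001, 3.14, 0.001]
wrist_force: [0.5, -0.2, 0.9]
width: 0.994
grip_force: 0.0
time: 17.52
tool_pos: [0.4373, 0.2033, 0.0584]
tcp_rot: [-0.001, 3.138, 0.001]
wrist_force: [0.6, -1.7, 5.9]
width: 0.674
grip_force: 64.8
time: 18.15
tool_pos: [0.4346, 0.2026, 0.1055]
tcp_rot: [0.0, -3.14, 0.001]
wrist_force: [-0.1, -0.7, -5.8]
width: 0.675
grip_force: 65.7
F [ 0.01  0.11 -5.71] sd 0.5 tau [-35.67 -34.92] [0.4356 0.2029 0.1063] 0.678 18.85
```

Tin b weighs about 5.7 N (0.58 kg). The opening reads slightly narrower than for tin a, so I'll check the grip.

```bash
python3 - <<'E'
from h import *
s=bot.read_camera("scene")[:,:,::-1];t=bot.read_camera("top")[:,:,::-1]
cv2.imwrite("pics/c6.png",np.hstack([cv2.resize(s[110:250,260:440],(400,310)),cv2.resize(t[180:320,160:340],(400,310))]))
E
```

```text
(no output)
```

View pics/c6.png

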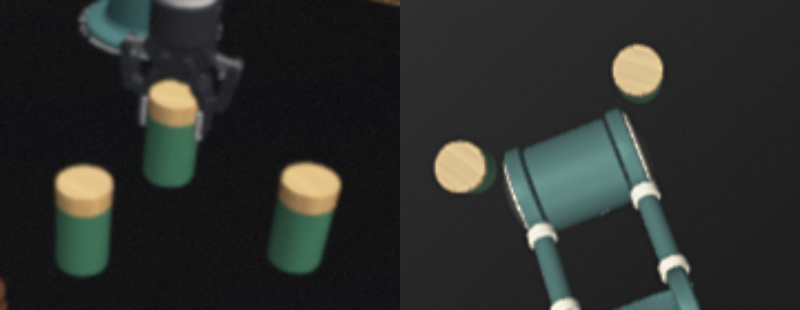

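Tin b is held upright and tin a stands where it was (scene crop). I'll set b down and weigh c for certainty.

```bash
python3 jog.py '[{"xyz":[0,0,0.02]},{"xyz":[0,0,0.02]},{"xyz":[0,0,0.004]},{},{}]'; python3 jog.py '[{"xyz":[0,0,0.002]},{},{}]';python3 jog.py '[{"xyz":[0,0,0.001]},{},{}]'
```

```text
time: 19.58
tool_pos: [0.4365, 0.2033, 0.0633]
tcp_rot: [-0.0, 3.14, 0.001]
wrist_force: [0.2, -0.2, -5.5]
width: 0.679
grip_force: 65.9
time: 19.95
tool_pos: [0.4357, 0.2029, 0.0604]
tcp_rot: [-0.0, 3.141, 0.0]
wrist_force: [-1.2, -0.4, -5.4]
width: 0.679
grip_force: 65.9
time: 20.32
tool_pos: [0.4355, 0.2029, 0.0592]
tcp_rot: [0.0, -3.142, 0.0]
wrist_force: [-0.3, -0.5, -5.9]
width: 0.677
grip_force: 65.9
```

```bash
python3 jog.py '[{"xyz":[0,0,0.001]},{},{}]'; python3 jog.py '[{"xyz":[0,0,0.001]},{},{}]'
```

```text
time: 20.7
tool_pos: [0.4358, 0.203, 0.0585]
tcp_rot: [-0.0, 3.141, 0.0]
wrist_force: [-0.5, -0.9, -1.3]
width: 0.677
grip_force: 66.2
time: 21.08
tool_pos: [0.4359, 0.203, 0.0585]
tcp_rot: [-0.0, 3.141, -0.0]
wrist_force: [-3.8, -1.7, 6.4]
width: 0.679
grip_force: 67.3
```

```bash
python3 jog.py '[{},{},{},{"xyz":[0,0,-0.02]},{"xyz":[0,0,-0.05]}]' 1.0
python3 jog.py '[{"xyz":[0,0,-0.05]},{"xyz":[-0.0065,0.0565,0]},{"xyz":[-0.0065,0.0565,0]},{"xyz":[-0.0065,0.0565,0]},{}]'
python3 jog.py '[{},{}]'
python3 - <<'E'
from h import *
s=bot.read_camera("scene")[:,:,::-1]
h=cv2.cvtColor(np.ascontiguousarray(s),cv2.COLOR_BGR2HSV);w=(h[...,0]>12)&(h[...,0]<28)&(h[...,1]>60)&(h[...,2]>176);w[:150]=0;w[260:]=0;w[:,:275]=0;w[:,430:]=0
for c in bl(w): print(np.round(c.mean(0),1),np.round(circ(ray("scene",c,.105)),4))
E
```

```text
time: 21.7
tool_pos: [0.4331, 0.2019, 0.1252]
tcp_rot: [0.0, -3.135, 0.004]
wrist_force: [0.3, 0.9, 0.3]
width: 1.003
grip_force: 0.0
time: 22.32
tool_pos: [0.4553, 0.376, 0.1771]
tcp_rot: [-0.006, 3.141, 0.002]
wrist_force: [-0.1, -0.7, -0.0]
width: 1.0
grip_force: 0.0
time: 22.58
tool_pos: [0.4548, 0.3711, 0.177]
tcp_rot: [-0.001, -3.141, 0.001]
wrist_force: [0.3, 0.6, -0.9]
width: 0.999
grip_force: 0.0
[298.1 194.8] [0.5737 0.1603 0.0337]
[400.1 193.7] [0.4515 0.3742 0.0312]
[337.8 171. ] [0.4331 0.2065 0.0336]
```

Tins a and b are back within about 2 mm of where they stood. Weighing c.

```bash
python3 jog.py '[{"xyz":[0,0,0.04]},{"xyz":[0,0,0.04]},{"xyz":[0,0,0.041]},{},{}]'
python3 jog.py '[{},{},{},{},{}]' 0.0 60
python3 jog.py '[{"xyz":[0,0,-0.01]},{"xyz":[0,0,-0.02]},{"xyz":[0,0,-0.02]},{},{}]'; python3 w.py
```

```text
time: 23.25
tool_pos: [0.456, 0.3724, 0.0578]
tcp_rot: [0.001, 3.14, 0.002]
wrist_force: [1.0, 0.6, 0.4]
width: 1.001
grip_force: 0.0
time: 23.88
tool_pos: [0.4566, 0.3734, 0.0588]
tcp_rot: [-0.0, 3.138, 0.003]
wrist_force: [0.5, -1.9, 6.0]
width: 0.677
grip_force: 64.7
time: 24.5
tool_pos: [0.455, 0.3724, 0.1065]
tcp_rot: [-0.0, 3.141, 0.0]
wrist_force: [0.3, 0.2, -2.0]
width: 0.677
grip_force: 64.4
F [ 0.   -0.11 -2.15] sd 0.4 tau [-45.71 -33.69] [0.455  0.3724 0.1063] 0.682 25.2
```

Tin c weighs about 2.1 N (0.22 kg), so b is the heaviest. Putting c back.

```bash
python3 jog.py '[{"xyz":[0,0,0.02]},{"xyz":[0,0,0.02]},{"xyz":[0,0,0.006]},{},{}]'; python3 jog.py '[{"xyz":[0,0,0.001]},{},{}]';python3 jog.py '[{"xyz":[0,0,0.001]},{},{}]'
```

```text
time: 25.82
tool_pos: [0.4547, 0.3721, 0.0594]
tcp_rot: [0.0, -3.141, 0.001]
wrist_force: [0.1, 0.7, -1.9]
width: 0.68
grip_force: 64.5
time: 26.2
tool_pos: [0.455, 0.3724, 0.0592]
tcp_rot: [0.0, -3.142, 0.0]
wrist_force: [-0.3, 0.4, -2.5]
width: 0.68
grip_force: 64.6
time: 26.58
tool_pos: [0.4552, 0.3725, 0.0589]
tcp_rot: [-0.0, 3.141, 0.0]
wrist_force: [-2.4, -1.7, 5.2]
width: 0.678
grip_force: 64.9
```

```bash
python3 jog.py '[{},{},{},{"xyz":[0,0,-0.02]},{"xyz":[0,0,-0.05]}]' 1.0
python3 jog.py '[{"xyz":[0,0,-0.05]},{"xyz":[0.0065,-0.0565,0]},{"xyz":[0.0065,-0.0565,0]},{"xyz":[0.0065,-0.0565,0]},{}]'
python3 jog.py '[{},{}]'
python3 jog.py '[{"xyz":[0,0,0.04]},{"xyz":[0,0,0.04]},{"xyz":[0,0,0.041]},{},{}]'
python3 jog.py '[{},{},{},{},{}]' 0.0 60
```

```text
time: 27.2
tool_pos: [0.4532, 0.371, 0.127]
tcp_rot: [0.0, -3.137, 0.006]
wrist_force: [0.1, 0.7, 0.6]
width: 0.999
grip_force: 0.0
time: 27.82
tool_pos: [0.4352, 0.2001, 0.1796]
tcp_rot: [0.006, 3.14, -0.0]
wrist_force: [0.6, 0.5, -0.3]
width: 1.0
grip_force: 0.0
time: 28.08
tool_pos: [0.4361, 0.2041, 0.179]
tcp_rot: [-0.002, 3.14, 0.001]
wrist_force: [0.5, 0.8, -0.3]
width: 1.001
grip_force: 0.0
time: 28.7
tool_pos: [0.4365, 0.204, 0.0584]
tcp_rot: [-0.002, 3.141, 0.001]
wrist_force: [-0.6, -0.5, 0.6]
width: 1.001
grip_force: 0.0
time: 29.32
tool_pos: [0.4373, 0.2034, 0.0594]
tcp_rot: [-0.0, 3.138, 0.002]
wrist_force: [-1.6, -1.2, 6.0]
width: 0.677
grip_force: 64.6
```

```bash
python3 jog.py '[{"xyz":[0,0,-0.013]},{"xyz":[0,0,-0.03]},{"xyz":[0,0,-0.04]},{"xyz":[0,0,-0.04]},{"xyz":[0,0,-0.03]}]'
python3 jog.py '[{},{},{},{}]';python3 w.py
python3 - <<'E'
from h import *
s=bot.read_camera("scene")[:,:,::-1];t=bot.read_camera("top")[:,:,::-1]
cv2.imwrite("pics/c7.png",np.hstack([cv2.resize(s[60:300],(400,180)),cv2.resize(t[100:340],(400,180))]))
E
```

```text
time: 29.95
tool_pos: [0.4352, 0.2028, 0.2121]
tcp_rot: [-0.0, 3.141, 0.001]
wrist_force: [0.7, 0.8, -5.1]
width: 0.678
grip_force: 66.2
time: 30.45
tool_pos: [0.4346, 0.2025, 0.2086]
tcp_rot: [0.0, -3.139, 0.002]
wrist_force: [-0.2, -0.6, -5.6]
width: 0.672
grip_force: 66.4
F [ 0.05  0.19 -5.57] sd 0.36 tau [-33.23 -38.82] [0.4356 0.2029 0.2104] 0.679 31.15
```

View pics/c7.png

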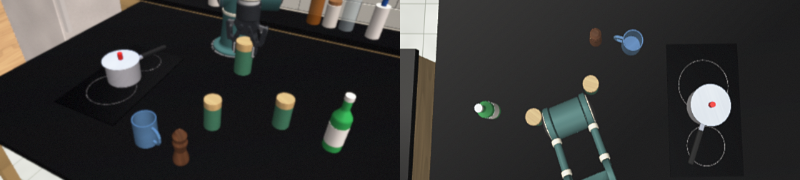

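The heaviest tin is held upright about 15 cm up, the other two stand upright in place, the lid is seated on the pan, and the mug, mill and soap are untouched. Handing in.

```bash
python3 -c "from workcell import bot; print(bot.finish_job())"
```

```text
the job is handed in; nothing more can be done
None
```

The lid is seated on the pan, and the heaviest tin was the one I labelled b (about 0.58 kg, against 0.33 and 0.22 kg); I handed the job in at about 31 s still holding it upright, about 15 cm above the worktop.

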